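# Start the star knob on the tube mixer's clamp post

### The arm

A 6-joint arm with a two-finger parallel gripper is mounted at the origin on the work surface. World frame = base frame: x ahead of the robot, y to its left, z up, the work surface at z = 0. Lengths are in m, angles in rad, forces in N, time in s.
With the tool pointing down it reaches from about 0.375 to 0.9 m from the base axis. Payload 3.1 kg.
Tool frame: the origin (TCP) lies on the centre line of the jaws, within the pads' length; the fingertips stand 8 mm ahead of it and the grasp point (between the pads) lies 11 mm behind it; z points along the fingers, y is the line along which they close (so a half turn about z gives the same grasp; the last joint's range is limited). The gripper opens to 85 mm and grips with 20 to 120 N. Pads are 22 mm wide; open, the fingers measure 114 mm over their backs; the gripper's body (76 mm by 85 mm) begins 54 mm behind the grasp point. The pads swing forward as they close: fully open they stand 13 mm farther back than shut.
Start: joints at [1.117, 0.527, 1.433, -0, 1.181, -0.178], TCP at [0.17, 0.602, 0.239] pointing down, gripper open.
Joint ranges: [-3.08, 3.08], [-0.75, 2.2], [0.22, 2.44], [-1.43, 4.57], [0, 2.65], [-2.85, 2.85]. Speed limits (rad/s): [2.79, 2.79, 3.14, 3.14, 3.14, 3.14].

### API

Orientations are given as a unit quaternion [x, y, z, w].
In Python, from station import * gives the robot as it stands.
- The arm moves only by the tool play_rows, never from a script. Its argument "rows" is a list of rows, each a list of 3 entries, a list of its own where there are three numbers: the turn, a rotation vector about the tool's x, y, z in degrees, then the shift along the tool's x, y, z in mm, then the closure, from 0 (fully open) to 1 (shut). In form: [[[ax, ay, az], [dx, dy, dz], jaw], ...]. A call has 1 to 12 rows; each row shifts and turns the commanded pose from where the row before left it, along the tool's axes as they then stand; what a row does not reach is not made up. A row lasts 1/12 s, in which the tool goes at most 41.7 mm and 7.16 degrees, less where a joint would pass 70% of its speed; a pose out of reach is approached as far as the arm can. A call with a gripper value outside its range is refused whole. The fingers move at their own pace and stop on an object; "grip_force" is the grip in N (left out, the last holds). Time passes only in rows, so rows that do not move let the fingers close. It gives the time, the measured TCP pose, the force, the opening and the grip force at its end, in the units of the state.
- sense(): the state, without advancing time (a new reading comes with each control period).
- snapshot(name): name is "side" or "top"; returns (picture, depth): 384x512x3 uint8, red, green, blue; 384x512 float32, m along the optical axis (not along the pixel's ray), 0 where there is no reading.
- get_calibration(name): a dict with "vfov" (degrees; the focal length in pixels is half the picture's height over the tangent of half this angle, whatever the lens; pixels are square), "cx", "cy" (the principal point, pixels), "k1" (the pictures are not rectified: a ray, as slopes to the right and down, at radius r is drawn at 1 + k1 r^2 times it, then the intrinsics apply), "xyz" and "attitude" of the camera in the world. Camera axes: x right, y down, z forward; pixel columns grow to the right and rows downward; lengths in m; the calibration is good to about 2 mm. A picture is of the moment at which its call begins. get_calibration takes no time and is no camera call.
- sign_off(): hands the job in; it is judged then, once.
The state is a dict: "t": time; "q": joint angles; "qd": joint speeds; "tau": joint torques, N m; "tcp_pos": TCP position; "tool_rot": TCP orientation; "force": force on the tool from outside, world axes, zero at the start; "ft_torque": the same for the moment, N m; "finger_gap": opening from 0.0 (shut) to 1.0 (fully open); "gripper_force": force on a finger pad.
Only numpy, scipy, OpenCV 4.12 (cv2) and the standard library are available. Lean on these libraries where they do the work, as an engineer would, in place of code of your own. Each camera call takes 0.05 s, during which the arm holds its last target. There are 200 camera calls.

### The job

Clamp the rack of blood tubes in the multi-tube mixer: set the loose star knob upright on the bare post, turn it gently backwards (anticlockwise seen from above) until it clicks down off the end of the thread, then turn it forwards (clockwise) until it has brought the raised end of the hold-down plate down level, and let go. Never force the thread, do not crush the tubes, and leave the other things on the bench where they are.

Things in the scene. Friction and masses are not known exactly. Their poses are not given: they have to be found in the camera images.
- knob_center (a point): Loose black star knob, 42 mm high, upright on the bench, about 80 g; this point is its centre, 21 mm above its underside; z up its bore. The lower half is a plain hub 36 mm across. The bore goes right through: a 25 mm mouth below with two opposed thread lugs 3 mm above the underside (18 mm between their tips), then an 18 mm guide in the head.
- knob_head (a point): Centre of the same knob's head, 10 mm above knob_center: 22 mm high, eight round lobes, 52 mm across opposite lobe tips, 49 mm across pads that each span two lobes; one lobe lies on its +x axis, the others every 45 degrees. Open fingers can be turned round it to take a new grip.
- post_top (a point): Tip of the bare steel post at one end of the mixer's plate, about 228 mm above the bench and 42 mm above the level plate; z up. 16 mm thick with a 5 mm taper, it enters the knob's bore with 1 mm play all round. The knob set on it rests on the thread with knob_center 8 to 14 mm below this point, as the lugs happen to meet the thread; when the plate is level, 21 mm below it.
- thread_end (a point): On the post's axis, 27 mm below post_top, where the coarse right-hand thread begins: 23 mm across, two starts half a turn apart, blunt ends, 12 mm of travel a turn. Where the starts lie round the post differs each time and is not given. Pressed lightly and turned back, the knob climbs up to half a turn, knob_center to 8 mm below post_top, then runs off the ends and can drop 6 mm.
- plate_end (a point): Centre of the 28 mm hole round the bare post in the aluminium hold-down plate (130 x 260 x 6 mm) on the tubes, at its top face. Springy foam holds this end raised, about 38 mm below post_top; it is level when 42 mm below, and lower crushes the tubes. The plate pivots at the other post, 210 mm away, where an equal knob is tight. At level it pushes up with about 10 N; the thread holds.
- knob_foot (a point): Centre of the knob's underside, 21 mm below knob_center. After the click the knob must be let down onto the thread before it is turned forwards, or its lugs butt on the blunt ends. Then it meets the plate after about 1/3 turn forwards and has it level after about 2/3 turn; the thread has 1 mm of play, and takes the knob down 12 mm a turn whether or not the hand follows.
- pot: Bystander: specimen pot with a round screw lid, 52 mm wide, 62 mm high, on the bench; may stand near the knob; origin under its centre.
- tape: Bystander: roll of paper tape lying flat, 64 mm wide, 18 mm high, may lie near the knob; origin under its centre.
- rack: Bystander: black rack of capped blood tubes, 100 x 210 mm, 94 mm high; origin under its centre.
- phone: Bystander: black telephone lying flat, 150 x 72 x 9 mm; origin under its centre.
- marker: Bystander: marker pen lying flat, 130 mm long, 13 mm thick; origin under its centre.
Mind the look-alikes: they are no part of the job. What is shaped like the part that bears knob_center but red is not meant.

How it is judged:
On the way, in this order (a step that is already met when the one before it is completed fails the run):
1. the knob, upright on the post, has been turned back so far that its lugs ride on the very end of the thread (horizontal distance between knob_center and post_top below 0.003 m and angle between knob_center's own z axis and vertical below 0.1 rad and z of knob_center in the frame of post_top between -0.0085 and -0.007 m and contact force between knob and post above 0.3 N), for 0.1 s.
2. the knob has clicked down behind the end of the thread (horizontal distance between knob_center and post_top below 0.003 m and z of knob_center in the frame of post_top between -0.016 and -0.0115 m), for 0.1 s.
At the end, for the whole second after the job is handed in: the plate is level, its end at the bare post within 1.5 mm above and 2 mm below that (40.5 to 44 mm below post_top), held down by the knob, which sits upright in the thread of the post, released and at rest (z of plate_end in the frame of post_top between -0.044 and -0.0405 m and horizontal distance between knob_center and post_top below 0.003 m and angle between knob_center's own z axis and vertical below 0.08 rad and linear speed of knob below 0.01 m/s and contact force between knob and post above 2 N); the robot touches nothing.
It fails at once if the thread is forced: knob and post press on each other with over 40 N (contact force between knob and post above 40 N).
It fails at once if the plate is screwed more than 3.5 mm below level and crushes the tubes (z of plate_end in the frame of post_top below -0.0455 m).
It fails at once if another thing on the bench is shifted by more than 30 mm (distance of any of pot, tape, rack, phone, marker from where it was at the start of the episode above 0.03 m).
It also fails if it takes over 72 s, if anything falls off the work surface, if the arm or the gripper's body presses on something with over 40 N, if the wrist force passes 120 N, or if a joint passes its speed limit or range.

## Working session

There is one attempt and no reset: what is moved stays moved. The work goes in short steps, Python scripts to look and compute and a tool call to move; the robot and the scene stay as the last step left them, time stands still between calls to the robot, and variables do not carry over. Pictures are saved under pics/ and viewed, at most 10 in all, crops included, and the job is handed in when it is done.

Besides the shell and the picture viewer there is one more tool, called as name(argument=value, ...) on one line, values as JSON. play_rows: Moves the arm, as the interface text tells. Its arguments: {"type":"object","properties":{"rows":{"type":"array","items":{"type":"array"}},"grip_force":{"type":"number"}},"required":["rows"]}

```bash
mkdir -p pics; ls; cat > h.py <<'E'
import numpy as np, cv2
from station import *
from scipy.spatial.transform import Rotation as R
def cam(n):
    c=get_calibration(n); f=192/np.tan(np.radians(c["vfov"])/2); a=np.array(c["attitude"],float)
    Rm=R.from_quat(a).as_matrix() if a.size==4 else a.reshape(3,3)
    return f,c["cx"],c["cy"],c["k1"],np.array(c["xyz"]),Rm
def slopes(n,u,v):
    f,cx,cy,k,_,_=cam(n); d=np.array([(u-cx)/f,(v-cy)/f]); s=d.copy()
    for _ in range(20): s=d/(1+k*(s@s))
    return s
def ray(n,u,v):
    s=slopes(n,u,v); _,_,_,_,p,Rm=cam(n); return p,Rm@np.array([s[0],s[1],1.])
def onz(n,u,v,z):
    p,d=ray(n,u,v); return p+d*(z-p[2])/d[2]
def atdepth(n,u,v,D):
    p,d=ray(n,u,v); return p+d*D
def proj(n,X):
    f,cx,cy,k,p,Rm=cam(n); q=Rm.T@(np.array(X)-p); s=q[:2]/q[2]; s=s*(1+k*(s@s)); return s[0]*f+cx,s[1]*f+cy
E
python3 - <<'E'
from h import *
for n in("side","top"):
    print(get_calibration(n)); im,d=snapshot(n); np.savez(f"{n}0.npz",im=im,d=d)
    cv2.imwrite(f"pics/{n}0.png",cv2.resize(im[:,:,::-1],(768,576)))
print(sense())
E
```

```text
pics
{'vfov': 55.773502935693124, 'cx': 253.86980226967958, 'cy': 192.69983087814336, 'k1': -0.06139107435497692, 'xyz': array([-0.14418869, -0.67201728,  0.72377496]), 'attitude': array([ 0.80220335, -0.32720561,  0.18476054, -0.46397178])}
{'vfov': 50.00331690875498, 'cx': 248.33314083103403, 'cy': 190.26644862977506, 'k1': -0.0787656279924807, 'xyz': array([0.43202031, 0.08140143, 1.57375754]), 'attitude': array([ 0.71137756, -0.7015302 ,  0.03416641, -0.02509999])}
{'t': 0.1, 'q': array([ 1.11752207e+00,  5.28377779e-01,  1.43379015e+00, -2.08474229e-05,
        1.18136225e+00, -1.78480098e-01]), 'qd': array([-0.00136824, -0.00191724, -0.00223399,  0.00012017, -0.00133942,
        0.00100974]), 'tau': array([-1.81000391e-04, -4.43309927e+01, -1.78586000e+01, -1.60665941e-04,
        3.86731757e-03,  5.79855907e-06]), 'tcp_pos': array([0.16927949, 0.60098845, 0.23842354]), 'tool_rot': array([ 1.36961200e-01,  9.90575939e-01, -9.23827924e-04, -2.91784350e-04]), 'force': array([ 0.01035199, -0.32959794, -0.33200187]), 'ft_torque': array([ 0.03440579, -0.0317436 , -0.0316677 ]), 'gripper_force': 0.0, 'finger_gap': 1.0034720566295723}
```

View pics/side0.png

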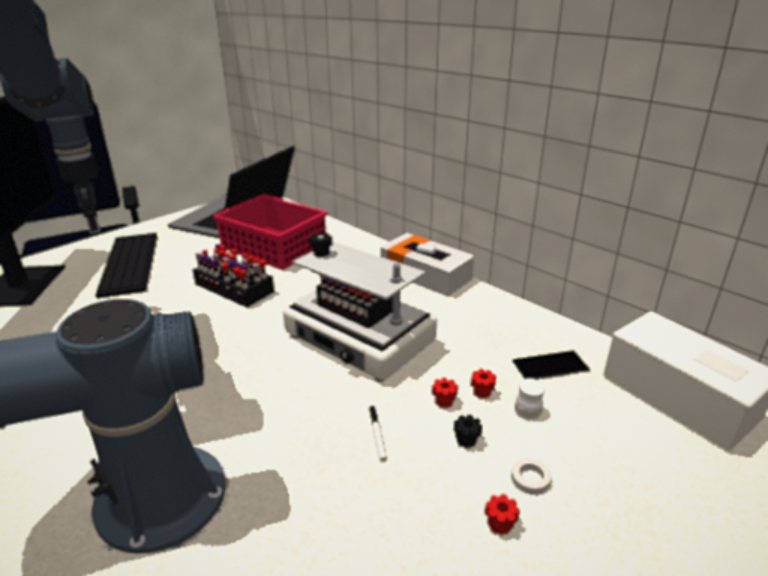

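View pics/top0.png

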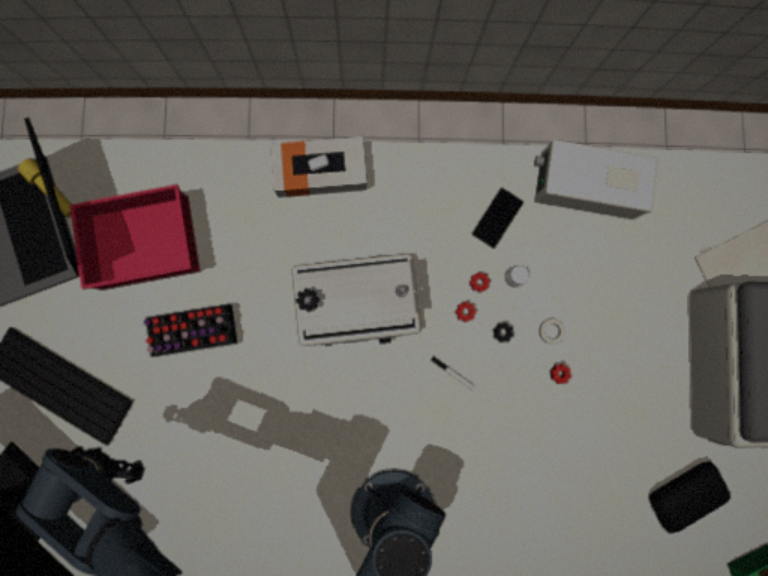

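The top view shows the black star knob near (503,331) and three red look-alikes at (480,282), (466,311) and (560,373). Another black knob, already tight, is on the far post at (308,299). The bare post is at (402,290). The loose knob I want is the black one on the bench at (503,331), so I'll measure it and confirm it in a crop.

```bash
python3 - <<'E'
from h import *
T=np.load("top0.npz");S=np.load("side0.npz")
def blob(im,box,thr):
    x0,y0,x1,y1=box; g=im[y0:y1,x0:x1].max(2); m=(g<thr).astype(np.uint8)
    n,l,st,c=cv2.connectedComponentsWithStats(m); i=1+np.argmax(st[1:,4]); return c[i]+[x0,y0],st[i]
c,st=blob(T["im"],(320,208,352,236),90); print("top knob",c,st); 
for z in(.042,.031,.021): print(z,onz("top",*c,z))
print("depth pt",atdepth("top",*c,np.median(T["d"][int(c[1])-4:int(c[1])+5,int(c[0])-4:int(c[0])+5])), T["d"][int(c[1])-6:int(c[1])+7:2,int(c[0])-6:int(c[0])+7:2].round(3))
c2,st2=blob(S["im"],(296,270,328,300),80); print("side knob",c2,st2,onz("side",*c2,.021))
p0,d0=ray("top",*c);p1,d1=ray("side",*c2)
A=np.array([d0,-d1]).T; s=np.linalg.lstsq(A,p1-p0,rcond=None)[0]; print("tri",p0+d0*s[0],p1+d1*s[1])
# top depth heights around post
H=np.array([[atdepth("top",u,v,T["d"][v,u])[2] if T["d"][v,u]>0 else 0 for u in range(256,282)] for v in range(182,206)])
print((H*1000).astype(int))
def cr(im,x0,y0,w,h,W=400,Hh=300): return cv2.resize(im[y0:y0+h,x0:x0+w,::-1],(W,Hh),interpolation=cv2.INTER_CUBIC)
cv2.imwrite("pics/crop1.png",np.vstack([np.hstack([cr(T["im"],315,206,40,30),cr(T["im"],248,179,40,30)]),np.hstack([cr(S["im"],288,268,48,36),cr(S["im"],240,165,64,48)])]))
E
```

```text
top knob [335.27338129 221.        ] [  9   6  14  14 139]
0.042 [ 0.45038507 -0.26373347  0.042     ]
0.031 [ 0.45051695 -0.26621198  0.031     ]
0.021 [ 0.45063684 -0.26846518  0.021     ]
depth pt [ 0.4503951  -0.26392194  0.04116351] [[1.574 1.568 1.576 1.579 1.533 1.577 1.575]
 [1.576 1.551 1.536 1.533 1.53  1.583 1.58 ]
 [1.551 1.533 1.538 1.536 1.536 1.533 1.532]
 [1.54  1.529 1.53  1.573 1.542 1.532 1.57 ]
 [1.574 1.531 1.53  1.574 1.539 1.533 1.532]
 [1.576 1.532 1.528 1.531 0.    1.572 1.57 ]
 [1.57  1.565 1.53  1.524 1.53  1.522 1.571]]
side knob [311.2862069 286.9862069] [  7   7  18  22 290] [ 0.45572825 -0.26706486  0.021     ]
tri [ 0.4505932  -0.26764507  0.02463975] [ 0.4522662  -0.2694018   0.02505563]
[[187 188 193 191 190 194 192 189 186 189 197 191 186 190 190 190 192 195
   77  72  62  -6  -2   1   6   1]
 [191 190 196 188 188 188 192 190 188 186 191 187 188 190 193 191 192 187
   68  63  64  -1   0   0  -4  -5]
 [185 187 184 192 183 187 189 196 186 191 189 189 188 190 191 188 188 193
   74  72  61   7   1  -1   1  -3]
 [187 190 191 187 193 187 191 187 186 191 1
[... 1546 characters left out ...]
91 196 193
  197 190  70  71  61   3  -1   1]
 [184 185 188 191 187 186 195 191 195 189 193 187 191 191 186 194 186 195
  194 191  72  77  64  -1  -4   2]
 [192 190 190 188 187 195 191 185 191 189 191 186 186 187 186 191 193 195
  188 195  75  72  68  -2  -3  -1]
 [191 189 186 189 190 192 189 193 186 193 190 186 189 188 190 191 190 184
  189 195  75  69  64   3   5   0]
 [186 189 192 186 189 188 188 187 185 193 189 188 194 191 185 189 191 193
  188 187 188  68  65   0  -1   0]
 [188 187 189 194 195 193 193 191 191 189 193 193 190 187 194 195 194 194
  189 187 193  68  71   0   1   2]
 [189 191 190 189 189 188 192 189 183 189 192 190 194 190 192 195 185 195
  190 193 189  69   0   2   4  -7]]
```

View pics/crop1.png

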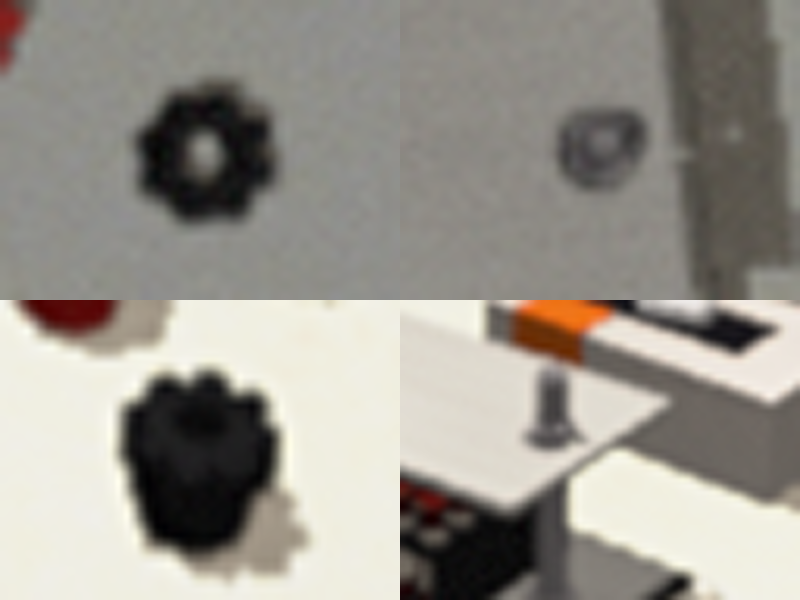

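The crop confirms it: a plain black eight-lobed knob upright at top pixel (335,221), and the bare post near (268,193) in the top view with its tip at about (264.5,175.5) in the side view. Next I'll get the lobe phase and the post position.

```bash
cat >> h.py <<'E'
def phase(im,box,cx,cy,z,r0=.021,r1=.028,thr=None):
    "lobe angle (deg mod 45, world) of a dark head about world (cx,cy), top face z"
    acc=0
    for r in np.linspace(r0,r1,8):
        for a in np.radians(np.arange(0,360,3)):
            u,v=proj("top",(cx+r*np.cos(a),cy+r*np.sin(a),z))
            g=255-float(cv2.getRectSubPix(im.max(2),(1,1),(u,v))[0,0]); acc+=g*np.exp(8j*a)
    return np.degrees(np.angle(acc))/8,abs(acc)
def tri(a,b):
    p0,d0=ray("top",*a);p1,d1=ray("side",*b)
    s=np.linalg.lstsq(np.array([d0,-d1]).T,p1-p0,rcond=None)[0]; return p0+d0*s[0],p1+d1*s[1]
E
python3 - <<'E'
from h import *
T=np.load("top0.npz")
for c in((.4505,-.2650),(.4505,-.2665),(.451,-.2645)): print(phase(T["im"],None,*c,.040))
d=T["d"];P=[(u,v) for v in range(188,200) for u in range(262,276) if d[v,u]>0 and atdepth("top",u,v,d[v,u])[2]>.214]
P=np.array(P,float);c=P.mean(0);print(c,len(P),onz("top",*c,.226)); t=tri(c,(264.5,175.4));print(t)
X=onz("top",*c,.228);print("side proj of tip",proj("side",X))
E
```

```text
(np.float64(-15.778322355995106), np.float64(5672.495634899635))Traceback (most recent call last):
  File "<stdin>", line 3, in <module>
  File "h.py", line 25, in phase
    u,v=proj("top",(cx+r*np.cos(a),cy+r*np.sin(a),z))
        ~~~~^^^^^^^^^^^^^^^^^^^^^^^^^^^^^^^^^^^^^^^^^
  File "h.py", line 19, in proj
    f,cx,cy,k,p,Rm=cam(n); q=Rm.T@(np.array(X)-p); s=q[:2]/q[2]; s=s*(1+k*(s@s)); return s[0]*f+cx,s[1]*f+cy
                   ~~~^^^
  File "h.py", line 5, in cam
    c=get_calibration(n); f=192/np.tan(np.radians(c["vfov"])/2); a=np.array(c["attitude"],float)
ValueError: time passes only in moves, steps and waits
```

```bash
sed -i 's/^def cam(n):/from functools import lru_cache\n@lru_cache\ndef cam(n):/' h.py
python3 - <<'E'
from h import *
T=np.load("top0.npz")
for c in((.4505,-.2650),(.4505,-.2665),(.451,-.2645)): print(phase(T["im"],None,*c,.040))
d=T["d"];P=[(u,v) for v in range(188,200) for u in range(262,276) if d[v,u]>0 and atdepth("top",u,v,d[v,u])[2]>.214]
P=np.array(P,float);c=P.mean(0);print(c,len(P),onz("top",*c,.226)); t=tri(c,(264.5,175.4));print(t)
X=onz("top",*c,.228);print("side proj of tip",proj("side",X))
E
```

```text
(np.float64(-15.778322355995106), np.float64(5672.495634899635))
(np.float64(-15.806629529519137), np.float64(3916.8975669988095))
(np.float64(-15.80849966484956), np.float64(5885.035187514599))
[268. 193.] 21 [5.37330176e-01 1.14550550e-04 2.26000000e-01]
(array([5.37188171e-01, 2.24161176e-04, 2.27817373e-01]), array([ 0.54244983, -0.00466559,  0.22852342]))
side proj of tip (np.float64(262.0740073593816), np.float64(175.59635632150386))
```

play_rows(rows=[[[0,0,0],[-26.5,-23,-7.5],0],[[0,0,0],[-26.5,-23,-7.5],0],[[0,0,0],[-26.5,-23,-7.5],0],[[0,0,0],[-26.5,-23,-7.5],0],[[0,0,0],[-26.5,-23,-7.5],0],[[0,0,0],[-26.5,-23,-7.5],0],[[0,0,0],[-26.5,-23,-7.5],0],[[0,0,0],[-26.5,-23,-7.5],0],[[0,0,0],[-26.5,-23,-7.5],0],[[0,0,0],[-26.5,-23,-7.5],0],[[0,0,0],[-26.5,-23,-7.5],0],[[0,0,0],[-26.5,-23,-7.5],0]], grip_force=25)

```text
t: 1.1
tcp_pos: [0.401, 0.248, 0.3294]
tool_rot: [0.137, 0.991, -0.0, -0.0]
force: [0.1, -0.2, 0.1]
finger_gap: 0.999
gripper_force: 0.0
```

play_rows(rows=[[[0,0,0],[-12.5,-32,0],0],[[0,0,0],[-12.5,-32,0],0],[[0,0,0],[-12.5,-32,0],0],[[0,0,0],[-12.5,-32,0],0],[[0,0,0],[-12.5,-32,0],0],[[0,0,0],[-12.5,-32,0],0],[[0,0,0],[-12.5,-32,0],0],[[0,0,0],[-12.5,-32,0],0],[[0,0,0],[-12.5,-32,0],0],[[0,0,0],[-12.5,-32,0],0],[[0,0,0],[-12.5,-32,0],0],[[0,0,0],[-12.5,-32,0],0]])

```text
t: 2.1
tcp_pos: [0.4404, -0.1622, 0.329]
tool_rot: [0.137, 0.991, 0.0, -0.0]
force: [1.1, -0.2, 0.5]
finger_gap: 1.002
gripper_force: 0.0
```

play_rows(rows=[[[0,0,0],[-12.5,-32,20],0],[[0,0,0],[-12.5,-32,20],0],[[0,0,0],[-12.5,-32,20],0],[[0,0,7],[0,0,8],0],[[0,0,7],[0,0,8],0],[[0,0,7],[0,0,8],0],[[0,0,7],[0,0,8],0],[[0,0,7],[0,0,8],0],[[0,0,7],[0,0,8],0],[[0,0,7],[0,0,8],0],[[0,0,7],[0,0,8],0]])

```text
t: 3.02
tcp_pos: [0.4507, -0.263, 0.2046]
tool_rot: [0.588, 0.809, 0.0, -0.001]
force: [-0.1, -0.6, 0.5]
finger_gap: 1.0
gripper_force: 0.0
```

play_rows(rows=[[[0,0,7],[0,0,6],0],[[0,0,7],[0,0,6],0],[[0,0,7],[0,0,6],0],[[0,0,7],[0,0,6],0],[[0,0,7],[0,0,6],0],[[0,0,7],[0,0,0],0],[[0,0,7],[0,0,0],0],[[0,0,7],[0,0,0],0],[[0,0,0],[0,0,0],0]])

```text
t: 3.77
tcp_pos: [0.4507, -0.2631, 0.175]
tool_rot: [0.898, 0.439, -0.0, -0.0]
force: [0.0, -0.1, -0.2]
finger_gap: 0.996
gripper_force: 0.0
```

```bash
cat >> h.py <<'E'
def st():
    s=sense(); Rm=R.from_quat(s["tool_rot"]).as_matrix(); y=np.degrees(np.arctan2(Rm[1,1],Rm[0,1]))
    print("t",round(s["t"],2),"tcp",s["tcp_pos"].round(4),"yawY",round(y,2),"tilt z",Rm[:,2].round(4),"q",np.degrees(s["q"]).round(1),"F",s["force"].round(2),"gap",round(s["finger_gap"],3),"gf",s["gripper_force"]); return s,Rm
def shot(name,tag,box=None,W=800):
    im,d=snapshot(name); np.savez(f"{tag}.npz",im=im,d=d)
    return im,d
E
python3 - <<'E'
from h import *
s,Rm=st()
I=[]
for n,g in(("top",(.4505,-.2655,.03)),("side",(.4505,-.2655,.08))):
    im,d=shot(n,n+"1"); u,v=proj(n,g); u=int(u);v=int(v)
    I.append(cv2.resize(im[v-32:v+32,u-32:u+32,::-1],(400,400),interpolation=cv2.INTER_CUBIC)); print(n,u-32,v-32)
    print("tcp px",proj(n,s["tcp_pos"]),"tip",proj(n,s["tcp_pos"]+Rm[:,2]*.008))
cv2.imwrite("pics/near.png",np.hstack(I))
E
```

```text
t 3.77 tcp [ 0.4507 -0.2631  0.175 ] yawY -37.86 tilt z [-7.e-04  6.e-04 -1.e+00] q [-42.5  27.6 100.5  -0.   51.9  -4.7] F [ 0.   -0.06 -0.19] gap 0.996 gf 0.0
top 303 189
tcp px (np.float64(343.75671366882614), np.float64(220.52509832012143)) tip (np.float64(343.1884844968521), np.float64(220.5516917894696))
side 279 239
tcp px (np.float64(313.4451199148186), np.float64(241.3489597703097)) tip (np.float64(313.1910197482566), np.float64(243.935583701075))
```

View pics/near.png

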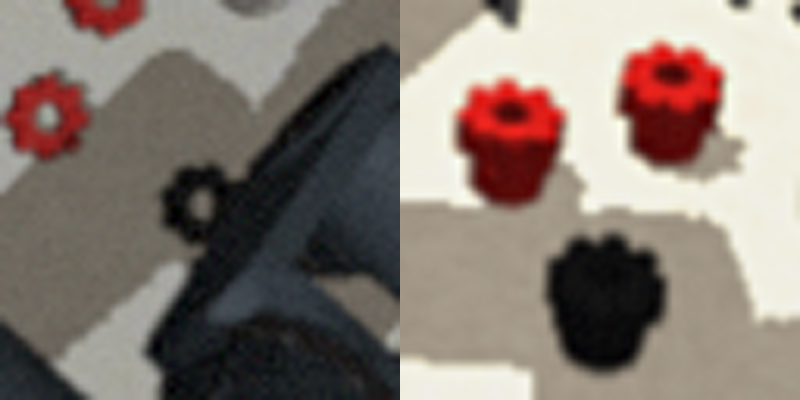

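play_rows(rows=[[[0,0,0],[0,0,25],0],[[0,0,0],[0,0,30],0],[[0,0,0],[0,0,30],0],[[0,0,0],[0,0,20],0],[[0,0,0],[0,0,5],0],[[0,0,0],[0,0,0],0]])

```text
t: 4.37
tcp_pos: [0.4501, -0.2626, 0.0639]
tool_rot: [0.897, 0.441, -0.001, -0.002]
force: [0.4, -0.9, 0.2]
finger_gap: 1.0
gripper_force: 0.0
```

```bash
python3 - <<'E'
from h import *
s,Rm=st()
im,d=shot("side","side2")
cv2.imwrite("pics/near2.png",cv2.resize(im[245:305,275:355,::-1],(800,600),interpolation=cv2.INTER_CUBIC))
for k in(0,.008): print(k,proj("side",s["tcp_pos"]+Rm[:,2]*k))
for sg in(-1,1):
  for w in (.0425,.057): print("finger tip open",sg,w,proj("side",s["tcp_pos"]+Rm[:,2]*(.008-.013)+Rm[:,1]*sg*w))
E
```

```text
t 4.37 tcp [ 0.4501 -0.2626  0.0639] yawY -37.66 tilt z [-0.0027  0.0025 -1.    ] q [-42.6  38.5 104.6  -0.   37.1  -4.9] F [ 0.43 -0.87  0.19] gap 1.0 gf 0.0
0 (np.float64(309.84789056385614), np.float64(275.2208408740723))
0.008 (np.float64(309.61211069881483), np.float64(277.4980765904384))
finger tip open -1 0.0425 (np.float64(293.9724675801689), np.float64(275.1695020502848))
finger tip open -1 0.057 (np.float64(288.4669685395515), np.float64(275.6396062398986))
finger tip open 1 0.0425 (np.float64(325.8441287131142), np.float64(272.39897962303434))
finger tip open 1 0.057 (np.float64(331.2093190591309), np.float64(271.9243009102775))
```

View pics/near2.png

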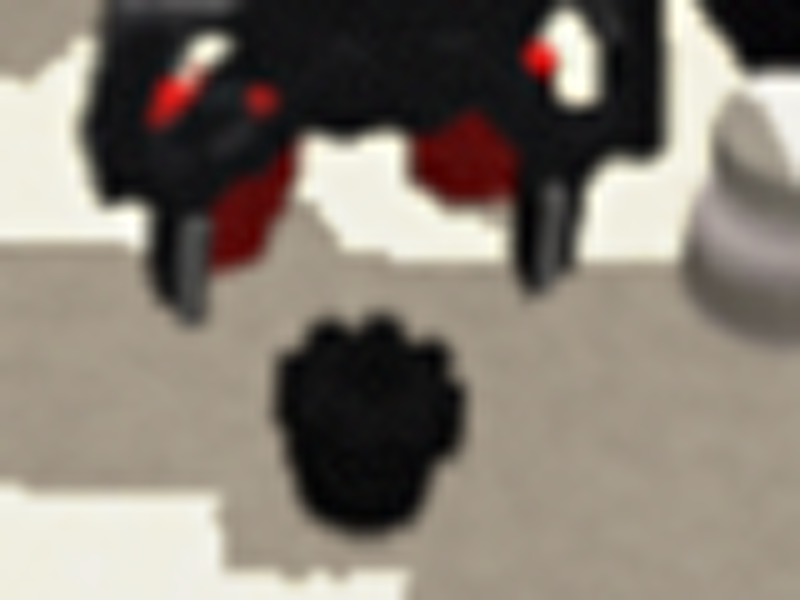

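The side view shows the open fingers straddling the knob. The inner tip edges are at about (295.8,277) and (326.8,274). The knob spans columns 302.5 to 321.5 and rows 276.3 to 298.5.

```bash
python3 - <<'E'
from h import *
s,Rm=st(); t=s["tcp_pos"]
for sg in(-1,1):
  for wx in(-.011,.011): print("corner",sg,wx,np.round(proj("side",t+Rm@np.array([wx,sg*.0425,-.005])),2))
c=cam("side")[4]
def hdir(X): v=(np.array(X)-c)[:2]; return v/np.linalg.norm(v)
b=onz("side",311.7,298.5,0.); tp=onz("side",311.7,276.6,.042)
print("from bottom",b[:2]+.018*hdir(b),"from top",tp[:2]-.0255*hdir(tp))
E
```

```text
t 4.42 tcp [ 0.4509 -0.2633  0.0651] yawY -37.67 tilt z [-6.e-04  6.e-04 -1.e+00] q [-42.6  38.4 104.5  -0.   37.2  -4.9] F [-0.29  0.22  0.17] gap 1.0 gf 0.0
corner -1 -0.011 [295.27 277.78]
corner -1 0.011 [293.51 271.93]
corner 1 -0.011 [327.47 274.88]
corner 1 0.011 [325.11 269.16]
from bottom [ 0.45583631 -0.27222482] from top [ 0.44808625 -0.27017156]
```

play_rows(rows=[[[0,0,0],[3,4,0],0],[[0,0,0],[0,0,15],0],[[0,0,0],[0,0,18],0],[[0,0,0],[0,0,10],0],[[0,0,0],[0,0,4],0],[[0,0,0],[0,0,0],0.3],[[0,0,0],[0,0,0],0.6],[[0,0,0],[0,0,0],1],[[0,0,0],[0,0,0],1],[[0,0,0],[0,0,0],1],[[0,0,0],[0,0,0],1],[[0,0,0],[0,0,0],1]], grip_force=25)

```text
t: 5.42
tcp_pos: [0.4564, -0.2637, 0.0193]
tool_rot: [0.898, 0.44, 0.0, 0.001]
force: [-0.3, 1.0, 6.0]
finger_gap: 0.567
gripper_force: 25.6
```

```bash
python3 - <<'E'
from h import *
s,Rm=st()
im,d=shot("side","side3")
cv2.imwrite("pics/near3.png",cv2.resize(im[245:305,275:355,::-1],(800,600),interpolation=cv2.INTER_CUBIC))
E
```

```text
t 5.42 tcp [ 0.4564 -0.2637  0.0193] yawY -37.75 tilt z [ 0.0013 -0.0011 -1.    ] q [-42.2  43.5 104.6   0.   31.8  -4.4] F [-0.33  0.95  6.01] gap 0.567 gf 25.57645708322525
```

View pics/near3.png

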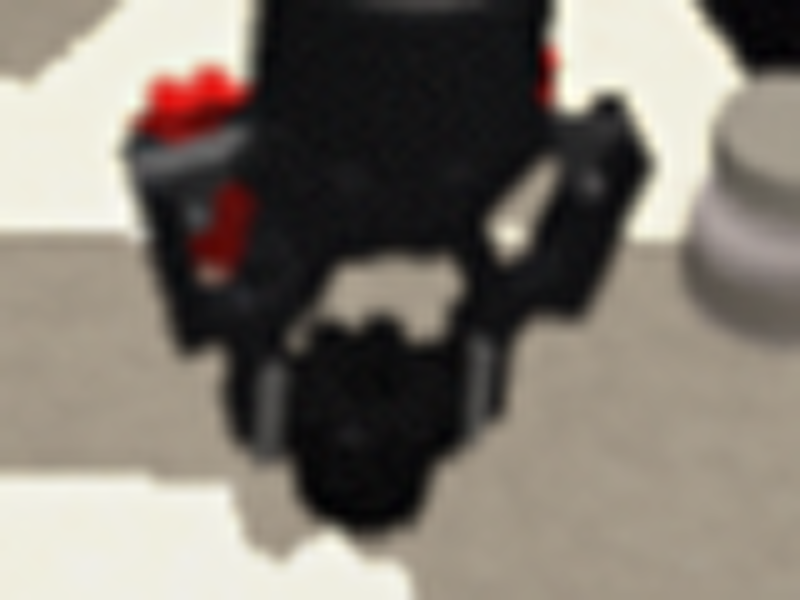

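The jaws are around the head and the 48 mm opening fits the 49 mm across the lobes. I had tool x reversed though, so the knob sits about 4 mm off along it. I'll open, shift 4 mm the other way and grip again.

play_rows(rows=[[[0,0,0],[0,0,0],0.2],[[0,0,0],[0,0,0],0.2],[[0,0,0],[0,0,0],0.2],[[0,0,0],[0,0,0],0.2],[[0,0,0],[-4,0,0],0.2],[[0,0,0],[0,0,0],0.3],[[0,0,0],[0,0,0],0.6],[[0,0,0],[0,0,0],1],[[0,0,0],[0,0,0],1],[[0,0,0],[0,0,0],1],[[0,0,0],[0,0,0],1]])

```text
t: 6.38
tcp_pos: [0.4535, -0.2667, 0.0184]
tool_rot: [0.898, 0.44, -0.0, 0.0]
force: [-2.4, -0.3, 1.2]
finger_gap: 0.568
gripper_force: 25.9
```

```bash
python3 - <<'E'
from h import *
s,Rm=st()
E
```

```text
t 6.38 tcp [ 0.4535 -0.2667  0.0184] yawY -37.74 tilt z [ 0.e+00 -3.e-04 -1.e+00] q [-42.6  43.6 104.7  -0.   31.7  -4.9] F [-2.44 -0.35  1.22] gap 0.568 gf 25.88128075003624
```

play_rows(rows=[[[0,0,0],[0,0,-15],1],[[0,0,0],[0,0,-30],1],[[0,0,0],[0,0,-35],1],[[0,0,0],[0,0,-35],1],[[0,0,0],[0,0,-35],1],[[0,0,0],[0,0,-35],1],[[0,0,0],[0,0,-35],1],[[0,0,0],[0,0,-35],1],[[0,0,0],[0,0,-17],1]])

```text
t: 7.13
tcp_pos: [0.4548, -0.2672, 0.2947]
tool_rot: [0.898, 0.441, 0.001, 0.003]
force: [0.8, -0.0, -0.3]
finger_gap: 0.563
gripper_force: 26.2
```

play_rows(rows=[[[0,0,0],[26,-10,0],1],[[0,0,0],[30,-11,0],1],[[0,0,0],[30,-11,0],1],[[0,0,0],[30,-11,0],1],[[0,0,0],[30,-11,0],1],[[0,0,0],[30,-11,0],1],[[0,0,0],[30,-11,0],1],[[0,0,0],[30,-11,0],1],[[0,0,0],[26,-9,0],1],[[0,0,0],[0,0,0],1],[[0,0,0],[0,0,0],1]])

```text
t: 8.05
tcp_pos: [0.5376, 0.0011, 0.2898]
tool_rot: [0.897, 0.442, -0.001, -0.0]
force: [-0.1, 0.7, -0.9]
finger_gap: 0.567
gripper_force: 26.2
```

```bash
python3 - <<'E'
from h import *
s,Rm=st()
im,d=shot("side","side4");im2,d2=shot("top","top4")
u,v=proj("side",(.538,0,.235));u=int(u);v=int(v);print(u-32,v-36)
u2,v2=proj("top",(.538,0,.228));u2=int(u2);v2=int(v2);print(u2-32,v2-36)
cv2.imwrite("pics/post.png",np.hstack([cv2.resize(im[v-36:v+24,u-32:u+8,::-1],(400,600),interpolation=cv2.INTER_CUBIC),cv2.resize(im2[v2-36:v2+24,u2-20:u2+20,::-1],(400,600),interpolation=cv2.INTER_CUBIC)]))
print("tcp proj",proj("side",s["tcp_pos"]),proj("side",s["tcp_pos"]+[0,0,.0026-.021]))
E
```

```text
t 8.05 tcp [0.5376 0.0011 0.2898] yawY -37.55 tilt z [-1.2e-03  2.0e-04 -1.0e+00] q [-11.8  20.1  91.   -0.   68.9  25.7] F [-0.14  0.69 -0.9 ] gap 0.567 gf 26.1904513835907
230 137
236 156
tcp proj (np.float64(262.06638265235785), np.float64(156.42475951180492)) (np.float64(262.04173988010285), np.float64(162.2056202206877))
```

View pics/post.png

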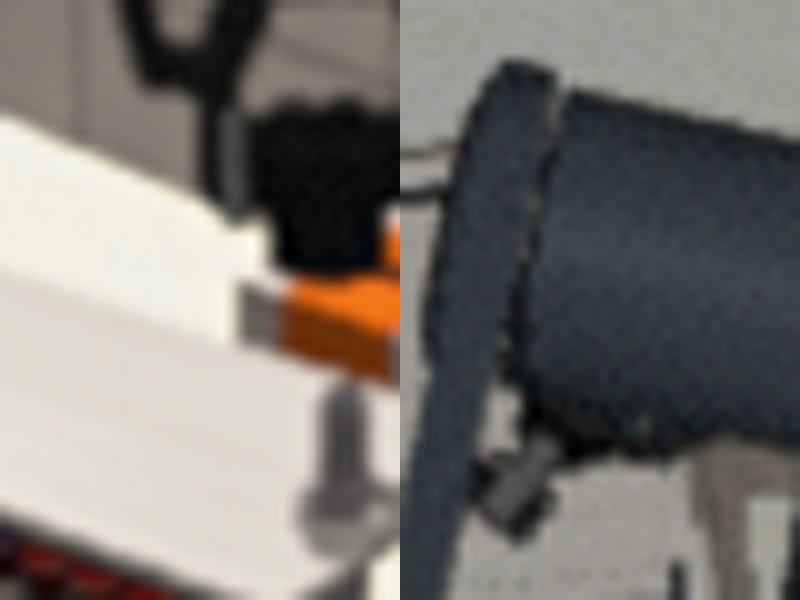

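The side view shows the hub at about columns 258 to 268, bottom row 164, above the post, whose axis is at about column 264. The hub is about 1.5 px left of the post, so I'll measure that to a fraction of a pixel.

```bash
cat >> h.py <<'E'
def edges(im,row,u0,u1,inc=0):
    g=im[row,u0:u1].astype(float).max(1); gu=np.interp(np.arange(0,len(g)-1,.05),np.arange(len(g)),g); dg=np.convolve(np.gradient(gu),np.ones(20)/20,"same")
    return u0+.05*np.argmin(dg),u0+.05*np.argmax(dg)
E
python3 - <<'E'
from h import *
im=np.load("side4.npz")["im"]
for r in (158,159,160,161,162): e=edges(im,r,254,273); print("hub",r,e,sum(e)/2, im[r,254:273].max(1))
for r in range(176,186): e=edges(im,r,258,270); print("post",r,e,sum(e)/2, im[r,258:271].max(1))
c=cam("side")[4]; f=cam("side")[0]; print(f,np.linalg.norm(c-[.54,0,.24]))
E
```

```text
hub 158 (np.float64(256.5), np.float64(268.5)) 262.5 [ 81  90  68  24   8  14  12  10  16  10  15  11  10  24  96 185 211 168
 144]
hub 159 (np.float64(256.5), np.float64(268.5)) 262.5 [152 164 120  48   8  13  15  13  13  13  15  12  11  23 111 213 244 234
 227]
hub 160 (np.float64(256.55), np.float64(268.5)) 262.525 [237 235 170  73   6   6  12  16  13  11  15  10  11  23 112 214 244 243
 242]
hub 161 (np.float64(256.55), np.float64(268.5)) 262.525 [247 247 186  78   9   9  13  12  11  13  14  14  13  23 112 215 246 244
 238]
hub 162 (np.float64(256.55), np.float64(268.5)) 262.525 [245 244 184  76   5   2  10  14  12   7  14  14  12  26 110 206 239 213
 173]
post 176 (np.float64(262.5), np.float64(265.55)) 264.025 [223 224 225 211 162 112  95 107 153 189 196 182 161]
post 177 (np.float64(261.55), np.float64(266.5)) 264.025 [224 226 224 193 133  88  84  95 137 199 224 223 212]
post 178 (np.float64(261.55), np.float64(266.5)) 264.025 [224 226 225 185 122  77  76  83 126 196 228 227 226]
post 179 (np.float64(261.55), np.float64(266.5)) 264.025 [224 226 225 185 119  74  71  76 122 195 227 226 225]
post 180 (np.float64(261.55), np.float64(266.5)) 264.025 [223 225 224 184 117  73  69  75 122 196 228 226 225]
post 181 (np.float64(261.55), np.float64(266.5)) 264.025 [223 225 224 184 117  73  68  75 121 196 227 227 225]
post 182 (np.float64(261.5), np.float64(266.5)) 264.0 [223 224 224 181 112  72  68  76 122 196 229 227 225]
post 183 (np.float64(261.5), np.float64(266.5)) 264.0 [223 225 222 175 106  70  71  74 117 189 227 229 228]
post 184 (np.float64(261.5), np.float64(266.55)) 264.025 [224 225 216 167 105  72  73  77 102 161 206 222 224]
post 185 (np.float64(261.5), np.float64(267.5)) 264.5 [224 217 192 147  99  77  81  87  93 117 150 167 171]
362.8277474191378 1.074132024452377
```

play_rows(rows=[[[0,0,0],[0.3,4.9,0],1],[[0,0,0],[0,0,12],1],[[0,0,0],[0,0,12],1],[[0,0,0],[0,0,6],1],[[0,0,0],[0,0,4],1],[[0,0,0],[0,0,4],1],[[0,0,0],[0,0,0],1],[[0,0,0],[0,0,0],1]])

```text
t: 8.82
tcp_pos: [0.5422, -0.0036, 0.2525]
tool_rot: [0.898, 0.44, 0.0, 0.0]
force: [0.5, 0.1, -0.2]
finger_gap: 0.566
gripper_force: 26.2
```

```bash
python3 - <<'E'
from h import *
s,Rm=st()
im,d=shot("side","side5")
cv2.imwrite("pics/post5.png",cv2.resize(im[140:200,225:305,::-1],(800,600),interpolation=cv2.INTER_CUBIC))
for r in (164,166,168,170,172): print("hub",r, im[r,252:276].max(1))
for r in (179,182): print("post",r, im[r,258:271].max(1))
E
```

```text
t 8.82 tcp [ 0.5422 -0.0036  0.2525] yawY -37.77 tilt z [ 3.e-04 -1.e-04 -1.e+00] q [-12.2  22.9  93.2  -0.   63.9  25.6] F [ 0.54  0.07 -0.23] gap 0.566 gf 26.189525574445724
hub 164 [113  39  47  70  58  30  16  10  14  15  17  20  17  13  14  19  17  17
  13  12  13  29  64  67]
hub 166 [118  43  48  68  59  31   8  11  12  12   9  13  15  13  12   9  12  13
  11  14  11  31  62  59]
hub 168 [175  78  44  65  56  28   9  14  12  16  12  14  10  11  10  14   8   9
  12  22  26  33  64  96]
hub 170 [231 173 105  78  68  63  51  25  12  11  12   7  13  15  14  13  10  21
  89 168 196 174 160 188]
hub 172 [224 220 210 203 190 163 110  46  12   8  13  14   9  13  11  15   9  13
  46  93 127 151 165 191]
post 179 [223 226 226 185 120  76  73  77 123 196 228 226 225]
post 182 [223 225 225 181 113  72  69  75 122 197 230 228 226]
```

View pics/post5.png

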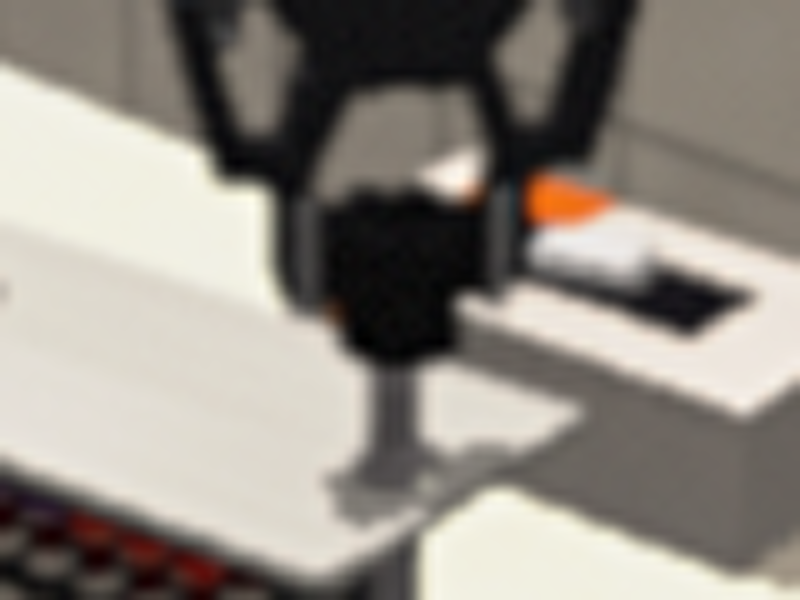

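The hub sits centred over the post axis at about column 264, with the post below it. I'll descend slowly and watch the force.

play_rows(rows=[[[0,0,0],[0,0,2],1],[[0,0,0],[0,0,2],1],[[0,0,0],[0,0,2],1],[[0,0,0],[0,0,2],1],[[0,0,0],[0,0,0],1]])

```text
t: 9.28
tcp_pos: [0.5417, -0.0032, 0.2438]
tool_rot: [0.898, 0.44, -0.0, -0.0]
force: [0.7, 0.5, -1.3]
finger_gap: 0.565
gripper_force: 26.2
```

play_rows(rows=[[[0,0,0],[0,0,1.5],1],[[0,0,0],[0,0,1.5],1],[[0,0,0],[0,0,0],1]])

```text
t: 9.53
tcp_pos: [0.5418, -0.0033, 0.241]
tool_rot: [0.898, 0.44, -0.0, -0.0]
force: [0.3, 0.7, -0.3]
finger_gap: 0.57
gripper_force: 26.2
```

play_rows(rows=[[[0,0,0],[0,0,1.5],1],[[0,0,0],[0,0,1.5],1],[[0,0,0],[0,0,0],1]])

```text
t: 9.78
tcp_pos: [0.5418, -0.0033, 0.238]
tool_rot: [0.898, 0.44, -0.0, -0.0]
force: [-0.2, -0.5, -0.3]
finger_gap: 0.565
gripper_force: 26.2
```

play_rows(rows=[[[0,0,0],[0,0,1.5],1],[[0,0,0],[0,0,1.5],1],[[0,0,0],[0,0,1.5],1],[[0,0,0],[0,0,1.5],1],[[0,0,0],[0,0,0],1]])

```text
t: 10.2
tcp_pos: [0.5418, -0.0033, 0.2319]
tool_rot: [0.898, 0.44, -0.0, -0.0]
force: [0.3, 0.0, -0.5]
finger_gap: 0.569
gripper_force: 26.2
```

play_rows(rows=[[[0,0,0],[0,0,1.5],1],[[0,0,0],[0,0,1.5],1],[[0,0,0],[0,0,1.5],1],[[0,0,0],[0,0,0],1]])

```text
t: 10.53
tcp_pos: [0.5418, -0.0033, 0.2275]
tool_rot: [0.898, 0.44, -0.0, -0.0]
force: [1.1, -0.8, -0.4]
finger_gap: 0.565
gripper_force: 26.2
```

play_rows(rows=[[[0,0,0],[0,0,1],1],[[0,0,0],[0,0,1],1],[[0,0,0],[0,0,0],1]])

```text
t: 10.78
tcp_pos: [0.5419, -0.0033, 0.2256]
tool_rot: [0.898, 0.44, -0.0, -0.0]
force: [1.0, 0.9, 0.0]
finger_gap: 0.568
gripper_force: 26.2
```

play_rows(rows=[[[0,0,0],[0,0,1],1],[[0,0,0],[0,0,1],1],[[0,0,0],[0,0,0],1]])

```text
t: 11.03
tcp_pos: [0.5419, -0.0033, 0.2236]
tool_rot: [0.898, 0.44, -0.0, -0.0]
force: [0.2, 0.3, -0.5]
finger_gap: 0.573
gripper_force: 26.2
```

play_rows(rows=[[[0,0,0],[0,0,1],1],[[0,0,0],[0,0,1],1],[[0,0,0],[0,0,0],1]])

```text
t: 11.28
tcp_pos: [0.5423, -0.0032, 0.2218]
tool_rot: [0.898, 0.44, 0.0, -0.0]
force: [0.1, 0.9, -0.4]
finger_gap: 0.566
gripper_force: 26.2
```

play_rows(rows=[[[0,0,0],[0,0,1],1],[[0,0,0],[0,0,1],1],[[0,0,0],[0,0,0],1]])

```text
t: 11.53
tcp_pos: [0.5425, -0.0028, 0.2199]
tool_rot: [0.898, 0.44, 0.001, -0.0]
force: [1.2, 2.8, 0.3]
finger_gap: 0.562
gripper_force: 26.3
```

The post is pushing the tool along +x of the tool (about 3 N), so I'll ease 1 mm that way and go on down.

play_rows(rows=[[[0,0,0],[1,0,0],1],[[0,0,0],[0,0,0],1],[[0,0,0],[0,0,0],1]])

```text
t: 11.78
tcp_pos: [0.5425, -0.0026, 0.2196]
tool_rot: [0.898, 0.44, -0.0, 0.0]
force: [1.0, 1.5, 0.9]
finger_gap: 0.568
gripper_force: 26.3
```

play_rows(rows=[[[0,0,0],[0,0,1],1],[[0,0,0],[0,0,1],1],[[0,0,0],[0,0,0],1]])

```text
t: 12.03
tcp_pos: [0.5425, -0.0026, 0.2175]
tool_rot: [0.898, 0.44, -0.0, -0.0]
force: [0.2, 0.8, -1.1]
finger_gap: 0.567
gripper_force: 26.3
```

play_rows(rows=[[[0,0,0],[0,0,0.7],1],[[0,0,0],[0,0,0.7],1],[[0,0,0],[0,0,0],1]])

```text
t: 12.28
tcp_pos: [0.5425, -0.0025, 0.2162]
tool_rot: [0.898, 0.44, -0.0, -0.0]
force: [0.6, 0.5, -1.7]
finger_gap: 0.564
gripper_force: 26.3
```

play_rows(rows=[[[0,0,0],[0,0,0.7],1],[[0,0,0],[0,0,0.7],1],[[0,0,0],[0,0,0],1]])

```text
t: 12.53
tcp_pos: [0.5426, -0.0026, 0.2149]
tool_rot: [0.898, 0.44, -0.0, -0.0]
force: [0.5, 1.2, -0.9]
finger_gap: 0.567
gripper_force: 26.3
```

play_rows(rows=[[[0,0,0],[0,0,0.5],1],[[0,0,0],[0,0,0.5],1],[[0,0,0],[0,0,0],1]])

```text
t: 12.78
tcp_pos: [0.5426, -0.0025, 0.2139]
tool_rot: [0.898, 0.44, -0.0, 0.0]
force: [0.7, 1.6, -0.8]
finger_gap: 0.569
gripper_force: 26.3
```

play_rows(rows=[[[0,0,0],[0.2,0,0.6],1],[[0,0,0],[0,0,0.6],1],[[0,0,0],[0,0,0],1]])

```text
t: 13.03
tcp_pos: [0.5428, -0.0025, 0.2132]
tool_rot: [0.898, 0.44, -0.0, 0.0]
force: [-0.2, 0.3, 2.5]
finger_gap: 0.567
gripper_force: 26.5
```

play_rows(rows=[[[0,0,0],[0.2,0,0.6],1],[[0,0,0],[0,0,0.6],1],[[0,0,0],[0,0,0],1]])

```text
t: 13.28
tcp_pos: [0.5429, -0.0025, 0.2129]
tool_rot: [0.898, 0.44, 0.0, 0.0]
force: [-2.2, -0.7, 8.5]
finger_gap: 0.57
gripper_force: 27.0
```

The knob met the thread at TCP z ≈ 0.213, so knob_center is about 12.4 mm below the tip, inside the 8–14 mm window. I'll ease the pressure and turn back while following the climb.

play_rows(rows=[[[0,0,0],[0,0,-0.9],1],[[0,0,-6],[0,0,-0.2],1],[[0,0,-6],[0,0,-0.2],1],[[0,0,-6],[0,0,-0.2],1],[[0,0,-6],[0,0,-0.2],1],[[0,0,-6],[0,0,-0.2],1]])

```text
t: 13.78
tcp_pos: [0.5428, -0.0015, 0.214]
tool_rot: [0.752, 0.659, 0.0, -0.001]
force: [-1.6, 2.8, 5.7]
finger_gap: 0.565
gripper_force: 26.6
```

play_rows(rows=[[[0,0,-6],[0.6,0,-0.2],1],[[0,0,-6],[0,0,-0.2],1],[[0,0,-6],[0,0,-0.2],1],[[0,0,-6],[0,0,-0.2],1],[[0,0,-6],[0,0,-0.2],1]])

```text
t: 14.2
tcp_pos: [0.5423, -0.0011, 0.2149]
tool_rot: [0.555, 0.832, 0.0, -0.001]
force: [-3.4, 2.6, 5.2]
finger_gap: 0.567
gripper_force: 26.7
```

play_rows(rows=[[[0,0,-6],[0.6,-0.6,-0.2],1],[[0,0,-6],[0,-0.2,-0.2],1],[[0,0,-6],[0,-0.2,-0.2],1],[[0,0,-6],[0,-0.2,-0.2],1],[[0,0,-6],[0,-0.2,-0.2],1]])

```text
t: 14.62
tcp_pos: [0.5412, -0.0016, 0.216]
tool_rot: [0.321, 0.947, 0.0, -0.0]
force: [-1.5, -0.2, 5.2]
finger_gap: 0.566
gripper_force: 26.7
```

play_rows(rows=[[[0,0,-5],[0.1,-0.3,-0.17],1],[[0,0,-5],[0,-0.2,-0.17],1],[[0,0,-5],[0,-0.2,-0.17],1],[[0,0,-5],[0,-0.2,-0.17],1]])

```text
t: 14.95
tcp_pos: [0.5409, -0.0025, 0.2166]
tool_rot: [0.152, 0.988, -0.0, 0.0]
force: [-1.2, 1.0, 3.0]
finger_gap: 0.571
gripper_force: 26.6
```

play_rows(rows=[[[0,0,-5],[0,-0.2,-0.17],1],[[0,0,-5],[0,-0.2,-0.17],1],[[0,0,-5],[0,-0.2,-0.17],1]])

```text
t: 15.2
tcp_pos: [0.5413, -0.0032, 0.217]
tool_rot: [0.022, 1.0, -0.0, 0.001]
force: [0.5, -0.0, 1.2]
finger_gap: 0.571
gripper_force: 26.4
```

play_rows(rows=[[[0,0,-5],[0,-0.1,0.2],1],[[0,0,-5],[0,-0.1,-0.1],1],[[0,0,-5],[0,-0.1,-0.1],1]])

```text
t: 15.45
tcp_pos: [0.5418, -0.0031, 0.217]
tool_rot: [-0.109, 0.994, 0.0, 0.001]
force: [1.5, 1.5, 0.8]
finger_gap: 0.566
gripper_force: 26.3
```

play_rows(rows=[[[0,0,-5],[0,-0.1,-0.1],1],[[0,0,-5],[0,-0.1,-0.1],1]])

```text
t: 15.62
tcp_pos: [0.5408, -0.0036, 0.2166]
tool_rot: [-0.195, 0.981, -0.0, -0.0]
force: [0.1, 0.1, -0.0]
finger_gap: 0.57
gripper_force: 26.2
```

The force has gone, so the lugs seem to have run off the end. I'll let the knob down gently.

play_rows(rows=[[[0,0,0],[0,0,0.5],1],[[0,0,0],[0,0,0.5],1],[[0,0,0],[0,0,0],1]])

```text
t: 15.87
tcp_pos: [0.5407, -0.0036, 0.2155]
tool_rot: [-0.192, 0.981, 0.0, -0.0]
force: [-0.3, -0.1, -0.6]
finger_gap: 0.568
gripper_force: 26.2
```

play_rows(rows=[[[0,0,0],[0,0,0.7],1],[[0,0,0],[0,0,0.7],1],[[0,0,0],[0,0,0.6],1],[[0,0,0],[0,0,0],1]])

```text
t: 16.2
tcp_pos: [0.5408, -0.0035, 0.2137]
tool_rot: [-0.193, 0.981, 0.0, -0.0]
force: [0.2, 0.6, -1.0]
finger_gap: 0.566
gripper_force: 26.2
```

play_rows(rows=[[[0,0,0],[0,0,0.6],1],[[0,0,0],[0,0,0.6],1],[[0,0,0],[0,0,0],1]])

```text
t: 16.45
tcp_pos: [0.5409, -0.0036, 0.2126]
tool_rot: [-0.193, 0.981, 0.0, -0.0]
force: [-0.5, -0.6, -1.5]
finger_gap: 0.569
gripper_force: 26.2
```

play_rows(rows=[[[0,0,0],[0,0,0.5],1],[[0,0,0],[0,0,0.5],1],[[0,0,0],[0,0,0],1]])

```text
t: 16.7
tcp_pos: [0.5411, -0.0036, 0.2121]
tool_rot: [-0.193, 0.981, -0.0, 0.0]
force: [-0.8, -0.3, 2.1]
finger_gap: 0.566
gripper_force: 26.4
```

The knob dropped about 4.9 mm and now rests on the next start (about 13 mm below the tip, TCP z ≈ 0.212), which fits the click. Now forwards, with the hand following the thread.

play_rows(rows=[[[0,0,6],[0,0.2,0.2],1],[[0,0,6],[0,0.2,0.2],1],[[0,0,6],[0,0.2,0.2],1],[[0,0,6],[0,0.2,0.2],1],[[0,0,6],[0,0.2,0.2],1]])

```text
t: 17.12
tcp_pos: [0.5416, -0.0028, 0.2112]
tool_rot: [0.07, 0.998, -0.0, 0.001]
force: [0.5, 0.2, 1.3]
finger_gap: 0.571
gripper_force: 26.3
```

play_rows(rows=[[[0,0,6],[0,0.2,0.2],1],[[0,0,6],[0,0.2,0.2],1],[[0,0,6],[0,0.2,0.2],1],[[0,0,6],[0,0.2,0.2],1],[[0,0,6],[0,0.2,0.2],1],[[0,0,6],[0,0.2,0.2],1]])

```text
t: 17.62
tcp_pos: [0.5421, -0.0019, 0.2101]
tool_rot: [0.375, 0.927, -0.0, 0.001]
force: [-0.4, -1.3, 2.1]
finger_gap: 0.566
gripper_force: 26.2
```

play_rows(rows=[[[0,0,6],[0,0.2,0.2],1],[[0,0,6],[0,0.2,0.2],1],[[0,0,6],[0,0.2,0.2],1],[[0,0,6],[0,0.2,0.2],1],[[0,0,6],[0,0.2,0.2],1],[[0,0,6],[0,0.2,0.2],1]])

```text
t: 18.12
tcp_pos: [0.5429, -0.0015, 0.2089]
tool_rot: [0.643, 0.766, 0.0, 0.001]
force: [-0.0, -0.9, 2.7]
finger_gap: 0.57
gripper_force: 26.3
```

play_rows(rows=[[[0,0,6],[0,0.2,0.2],1],[[0,0,6],[0,0.2,0.2],1],[[0,0,6],[0,0.2,0.2],1],[[0,0,6],[0,0.2,0.2],1],[[0,0,6],[0,0.2,0.2],1],[[0,0,6],[0,0.2,0.2],1]])

```text
t: 18.62
tcp_pos: [0.544, -0.0014, 0.2077]
tool_rot: [0.848, 0.53, 0.0, 0.001]
force: [-1.0, -1.3, 3.6]
finger_gap: 0.57
gripper_force: 26.4
```

play_rows(rows=[[[0,0,6],[0,0.2,0.2],1],[[0,0,6],[0,0.2,0.2],1],[[0,0,6],[0,0.2,0.2],1],[[0,0,6],[0,0.2,0.2],1],[[0,0,6],[0,0.2,0.2],1],[[0,0,6],[0,0.2,0.2],1]])

```text
t: 19.12
tcp_pos: [0.5446, -0.0022, 0.2068]
tool_rot: [0.97, 0.242, 0.0, 0.001]
force: [-0.7, -1.4, 4.0]
finger_gap: 0.57
gripper_force: 26.6
```

```bash
python3 - <<'E'
from h import *
s,Rm=st()
E
```

```text
t 19.12 tcp [ 0.5446 -0.0022  0.2068] yawY -62.0 tilt z [ 0.0011 -0.0013 -1.    ] q [-12.   26.5  95.7  -0.1  57.8  50.1] F [-0.71 -1.35  3.97] gap 0.57 gf 26.55158132314682
```

play_rows(rows=[[[0,0,6],[0,0.2,0.2],1],[[0,0,6],[0,0.2,0.2],1],[[0,0,6],[0,0.2,0.2],1],[[0,0,6],[0,0.2,0.2],1],[[0,0,6],[0,0.2,0.2],1],[[0,0,6],[0,0.2,0.2],1]])

```text
t: 19.62
tcp_pos: [0.5448, -0.0033, 0.2058]
tool_rot: [0.998, -0.07, 0.0, 0.001]
force: [-1.9, -0.8, 6.9]
finger_gap: 0.571
gripper_force: 26.7
```

play_rows(rows=[[[0,0,6],[0,0.2,0.2],1],[[0,0,6],[0,0.2,0.2],1],[[0,0,6],[0,0.2,0.2],1],[[0,0,0],[0,0,-0.5],1],[[0,0,0],[0,0,0],1]])

```text
t: 20.03
tcp_pos: [0.5446, -0.0037, 0.2057]
tool_rot: [0.975, -0.223, 0.001, 0.0]
force: [-3.0, 0.4, 7.8]
finger_gap: 0.568
gripper_force: 26.7
```

```bash
python3 - <<'E'
from h import *
s,Rm=st()
im,d=shot("side","side6")
cv2.imwrite("pics/post6.png",cv2.resize(im[140:200,225:305,::-1],(800,600),interpolation=cv2.INTER_CUBIC))
E
```

```text
t 20.03 tcp [ 0.5446 -0.0037  0.2057] yawY -115.76 tilt z [ 9.e-04 -7.e-04 -1.e+00] q [-12.1  26.5  95.8  -0.   57.6 103.6] F [-3.03  0.36  7.81] gap 0.568 gf 26.67566455900669
```

View pics/post6.png

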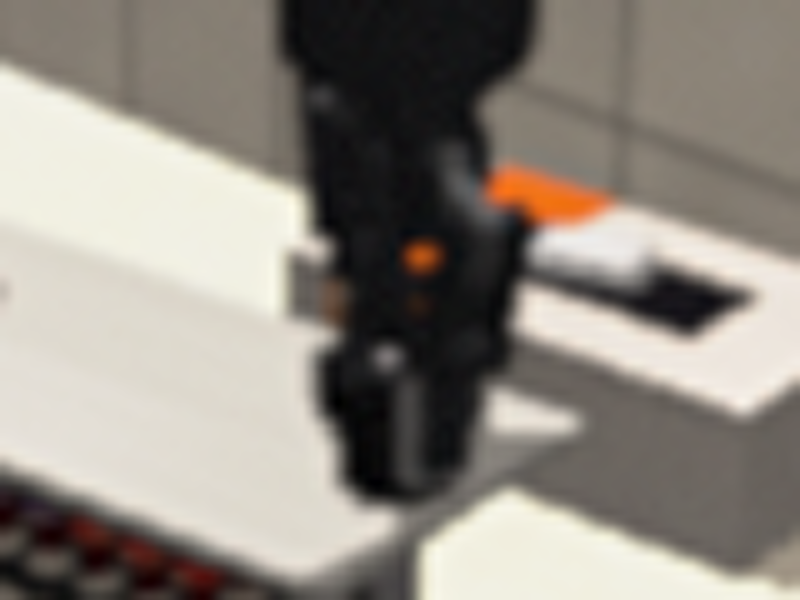

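play_rows(rows=[[[0,0,6],[0,0.2,0.2],1],[[0,0,6],[0,0.2,0.2],1],[[0,0,6],[0,0.2,0.2],1],[[0,0,6],[0,0.2,0.2],1],[[0,0,6],[0,0.2,0.2],1],[[0,0,6],[0,0.2,0.2],1],[[0,0,6],[0,0.2,0.2],1],[[0,0,0],[0,0,-0.5],1],[[0,0,0],[0,0,0],1]])

```text
t: 20.83
tcp_pos: [0.5438, -0.0044, 0.2046]
tool_rot: [0.83, -0.557, 0.001, -0.0]
force: [-1.3, 0.6, 6.0]
finger_gap: 0.565
gripper_force: 26.7
```

```bash
python3 - <<'E'
from h import *
s,Rm=st()
E
```

```text
t 20.83 tcp [ 0.5438 -0.0044  0.2046] yawY -157.74 tilt z [ 0.0014 -0.     -1.    ] q [-12.2  26.6  95.9   0.   57.4 145.5] F [-1.26  0.58  5.99] gap 0.565 gf 26.657929122447968
```

play_rows(rows=[[[0,0,7],[0,0.2,0.2],1],[[0,0,0],[0,0,-0.8],1],[[0,0,0],[0,0,0],0.2],[[0,0,0],[0,0,0],0],[[0,0,0],[0,0,0],0],[[0,0,0],[0,0,0],0],[[0,0,0],[0,0,0],0],[[0,0,0],[0,0,-10],0],[[0,0,0],[0,0,-20],0],[[0,0,0],[0,0,-30],0],[[0,0,0],[0,0,-30],0],[[0,0,0],[0,0,-30],0]])

```text
t: 21.83
tcp_pos: [0.543, -0.0045, 0.3262]
tool_rot: [0.795, -0.607, -0.0, 0.0]
force: [0.7, -0.6, 0.3]
finger_gap: 1.002
gripper_force: 0.0
```

play_rows(rows=[[[0,0,0],[30,15,-5],0],[[0,0,0],[30,15,0],0],[[0,0,0],[30,15,0],0],[[0,0,0],[30,15,0],0],[[0,0,0],[30,15,0],0],[[0,0,0],[30,15,0],0],[[0,0,0],[0,0,0],0],[[0,0,0],[0,0,0],0]])

```text
t: 22.5
tcp_pos: [0.5035, -0.2036, 0.3298]
tool_rot: [0.794, -0.608, 0.0, -0.0]
force: [-0.2, 0.3, 0.2]
finger_gap: 1.001
gripper_force: 0.0
```

```bash
python3 - <<'E'
from h import *
s,Rm=st()
im,d=shot("side","side7");im2,d2=shot("top","top7")
a=np.hstack([im[150:195,240:300,::-1],im2[168:213,240:300,::-1]])
cv2.imwrite("pics/fin.png",cv2.resize(a,(800,300),interpolation=cv2.INTER_CUBIC))
d0=np.load("top0.npz")["d"]
for lab,vs,us in(("post end",(178,188),(256,272)),("post end low",(199,208),(256,272)),("far",(178,188),(204,214)),("base(ref)",(172,174),(215,260))):
    A=d0[vs[0]:vs[1],us[0]:us[1]];B=d2[vs[0]:vs[1],us[0]:us[1]];m=(A>0)&(B>0);print(lab,np.median(B[m]-A[m])*1000,m.sum(),1000*np.mean((B-A)[m&(abs(B-A)<.02)]))
P=[atdepth("top",u,v,d2[v,u]) for v in range(186,202) for u in range(260,277) if d2[v,u]>0]
P=np.array(P);P=P[P[:,2]>.208];print("knob top",P[:,2].mean(),np.median(P[:,2]),len(P),P[:,:2].mean(0))
for n in("top","side"): print([round(float(np.abs(np.load(n+'0.npz')['im'].astype(int)-np.load(n+'7.npz')['im'].astype(int))[v-5:v+6,u-5:u+6].mean()),1) for u,v in [proj(n,onz('top',345,183,.03)),proj(n,onz('top',367,220,.01))] for u,v in[(int(u),int(v))]])
E
```

```text
t 22.5 tcp [ 0.5035 -0.2036  0.3298] yawY -164.94 tilt z [ 5.e-04 -1.e-04 -1.e+00] q [-33.8  18.3  87.2   0.   74.6 131.1] F [-0.16  0.26  0.17] gap 1.001 gf 0.0
post end 3.194213 157 4.0526714
post end low 3.4792423 142 3.5206187
far 0.35202503 100 0.08795142
base(ref) -0.71418285 90 -0.10102325
knob top 0.2272300007620033 0.2278358072004315 166 [ 5.38477063e-01 -1.92751665e-04]
[95.7, 80.6]
[17.6, 0.5]
```

View pics/fin.png

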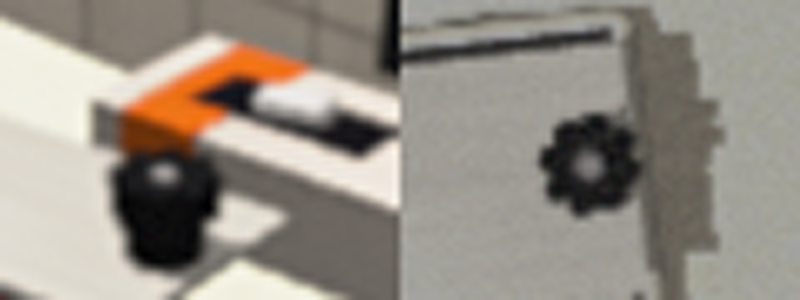

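The final views show the knob upright on the post, with the post tip flush with its top at z ≈ 0.2275. The plate end came down about 3.2 to 4 mm, so it is level, and the gripper is clear.

```bash
python3 -c "
from station import *
print(sign_off())"
```

```text
the job is handed in; nothing more can be done
None
```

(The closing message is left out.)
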